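# Seat the vials, shut the vial carrier and hold its lock pin pressed home

### The job

Get the hinged vial carrier ready for sealing: while its lid is still open, press the three vials that stand proud fully down into their wells, then swing the lid shut. Take the lock pin (the larger of the two pins in the bench block) and push it down through the lid's hole into the hole of the lower half until its collar presses the springy lid completely shut, and finish like that: keep hold of the pin and go on pressing it down, because the lid springs up when released and a colleague is about to fit the seal. Leave the short pin and the other things on the table where they are.

Things in the scene. Friction and masses are not known exactly. Their poses are not given: they have to be found in the camera images.
- carrier: Lower half of an aluminium clamshell vial carrier, fixed: open box 120 mm deep (x), 170 wide (y), 62 tall, walls 8. Origin: centre of its underside; x from the front (lug, robot side) to the back (hinge), z up. From mid-front a lug 48 mm long, 46 wide, 14 thick sticks out to -x, its top flush with the rim (62 mm), with a vertical 14 mm through hole.
- base_hole (a point): centre of the 14 mm hole in the lower half's lug, on the lug's top face: carrier frame (-84, 0, 62) mm
- lid_hinge (a point): middle of the hinge axis, which runs along the carrier's y at the top of its back wall: carrier frame (60, 0, 62) mm
- seal (a point): top of the rubber seal in the middle of the front rim: it stands 4 mm proud of the rim and is springy (1.5 N to begin, 13 N to compress it flush); it holds the shut lid a few mm up until that is pressed down
- well_middle (a point): the middle vial's well, on the inner deck (52 mm above the table): three wells in a row along the carrier's y, 28 mm in front of its centre and 48 mm apart
- lid (a joint): lid opening in rad: 0 = completely shut, seal fully compressed; about 0.034 = lying on the seal by its own weight; 1.57 upright; 1.9 stop, leaning back. Aluminium shell, 0.36 kg, 120 mm from hinge to front edge, 170 wide, 26 thick. Its stiff hinge lets it stand near upright; tipped below about 1.0 rad it sinks onto the seal in some 2 s. Shutting it completely takes about 8 N down on its lug.
- lid_edge (a point): middle of the lid's front edge on its outer face (the upper face when shut); 120 mm from the hinge axis, 26 mm outwards
- lid_lug: lug on the lid's front edge, turns with the lid: plate 48 x 46 x 8 mm with a 14 mm through hole (2 mm chamfer) that lies over base_hole when shut. Origin: centre of the hole on the outer (upper) face, 144 mm from the hinge axis; z along the hole, up when shut. The lid's shell begins 24 mm behind the hole's centre and stands 18 mm higher than the lug.
- vial_left (a joint): how far the vial in the left well (carrier +y) stands proud, in m: 0 = fully seated, up to 0.013. 22 mm across; a rubber ring holds it with about 5 N, so it stays where it is pressed to and cannot be pulled out.
- vial_middle (a joint): the same for the vial in the middle well
- vial_right (a joint): the same for the vial in the right well (carrier -y)
- vial_left_top (a point): centre of the top of the left vial's cap; 72 mm above the table when seated; carrier x -28 mm, y +48 mm
- vial_middle_top (a point): centre of the top of the middle vial's cap; the same height; carrier x -28 mm, y 0
- vial_right_top (a point): centre of the top of the right vial's cap; the same height; carrier x -28 mm, y -48 mm
- lock_pin: the lock pin, loose, 80 g, upright in one of the bench block's two holes: steel shank 12 mm thick, 40 long (last 8 mm tapered to 6), above it a steel collar 34 mm across and 5 thick, then a black cylindrical knob 20 mm across and 26 tall to grip. Origin: on the axis at the underside of the collar; z along the axis to the knob.
- lock_pin_tip (a point): lower end of the lock pin's shank, 40 mm below its origin
- short_pin: a smaller pin of another carrier, in the other hole of the block, not to be used: shank 8 x 22 mm, collar 24 mm across, knob 13 mm across and 16 mm tall. Origin: on the axis, underside of the collar.
- pin_block: grey bench block, fixed, 124 mm long (x), 50 wide (y), 46 tall; two upright 14 mm through holes at x = -32 and +32 mm on its centre line, in which the two pins hang by their collars; which pin is in which varies. Origin: centre of its underside.
- tally_counter: bystander: small steel hand counter, 62 x 47 x 21 mm, loose
- vaccine_box: bystander: small open carton, 30 x 54 x 76 mm, loose
- spare_vial: bystander: a vial 27 mm across and 51 mm tall, standing loose on the table
There are look-alikes about, which are no part of the job. Leave any green or pink look-alike of the lock_pin alone.

How it is judged (in metres and radians):
On the way, in this order (a step that is already met when the one before it is completed fails the run):
1. all three vials are pressed down to within 2 mm of seated while the lid stands open (above 1.0 rad) (value of joint each of vial_left, vial_middle, vial_right below 0.002 m and value of joint lid above 1 rad), for 0.1 s.
2. the lid lies shut on its seal (below 0.06 rad) (value of joint lid below 0.06 rad), for 0.2 s.
3. the lock pin's tip is through the lid's hole and the hole below it (more than 15 mm under the top of the lower lug, within 5 mm of its axis) (z of lock_pin_tip in the frame of base_hole below -0.015 m and horizontal distance between lock_pin_tip and base_hole below 0.005 m), for 0.1 s.
At the end, for the whole second after the job is handed in: Fingers still on the lock pin (over 3 N), pushing it: shank in both holes (within 5 mm of the axis, tip over 25 mm under the lower lug's top), collar on the lid's lug (gap under 2 mm, over 4 N), lid completely shut (under 0.01 rad), all vials seated within 2 mm (value of joint lid below 0.01 rad and z of lock_pin in the frame of lid_lug below 0.002 m and horizontal distance between each of lock_pin, lock_pin_tip and base_hole below 0.005 m and z of lock_pin_tip in the frame of base_hole below -0.025 m and contact force between lock_pin and lid_lug above 4 N and contact force between the fingers and lock_pin above 3 N and value of joint each of vial_left, vial_middle, vial_right below 0.002 m); the arm keeps its last pose, push and grip.
It fails at once if the short pin is shifted by more than 20 mm or another loose bystander by more than 30 mm (distance of short_pin from where it was at the start of the episode above 0.02 m or distance of any of tally_counter, vaccine_box, spare_vial from where it was at the start of the episode above 0.03 m).
It also fails if it takes over 67 s, if anything falls off the work surface, if the arm or the gripper's body presses on something with over 40 N, if the wrist force passes 120 N, or if a joint passes its speed limit or range.

### The arm

A 7-joint arm with a two-finger parallel gripper is mounted at the origin on a cart in front of the work surface, level with it; the furniture and walls round the work are solid. World frame = base frame: x ahead of the robot, y to its left, z up, the work surface at z = 0. Lengths are in mm, angles in rad, forces in N, time in s.
With the tool pointing down it reaches from about 425 to 1025 mm from the base axis. Payload 9.4 kg.
Tool frame: the origin (TCP) lies on the centre line of the jaws, within the pads' length; the fingertips stand 14 mm ahead of it and the grasp point (between the pads) lies 5 mm behind it; z points along the fingers, y is the line along which they close (so a half turn about z gives the same grasp; the last joint's range is limited). The gripper opens to 85 mm and grips with 20 to 120 N. Pads are 22 mm wide; open, the fingers measure 114 mm over their backs; the gripper's body (76 mm by 85 mm) begins 54 mm behind the grasp point. The pads swing forward as they close: fully open they stand 13 mm farther back than shut.
Start: joints at [1.258, 0.599, -0.003, 1.599, 0.002, 0.943, -0.08], TCP at [169.366, -704.939, 245.275] pointing down, gripper open.
Joint ranges: [-2.57, 2.57], [-0.35, 1.97], [-1.29, 1.29], [0.11, 2.56], [-1.05, 4.19], [0.11, 1.86], [-2.63, 2.63]. Speed limits (rad/s): [2.22, 2.22, 3.01, 3.01, 3.14, 3.14, 3.14].

### API

Orientations are given as a unit quaternion [w, x, y, z].
In Python, from rig import r, ik, viewer, ticket, readout gives the robot as it stands. Calls block until the motion is done:
- r.reach(position, orientation): joint-space move of the TCP to a pose.
- r.move_l(position, v=150, rot=None, threshold=None): straight line of the TCP; rot=None keeps the orientation; v is the mean speed in mm/s. With threshold (N) it stops when the force on the tool has changed by that much, and returns True; else False.
- r.move_j(angles): joint-space move.
- r.move_gripper(opening, grasp_force=None): finger opening in mm; grasp_force is the grip in N (None keeps the last); returns when the fingers have stopped.
- r.dwell(seconds).
- ik(position, orientation): joint angles nearest the present ones, or None.
- viewer.read_camera(name): name is "scene" or "side" or "wrist"; returns a dict with "img" (400x640x3 uint8, blue, green, red), "range_z" (400x640 float32, mm along the optical axis (not along the pixel's ray), 0 where there is no reading), "K" (3x3 intrinsics, pixels), "rvec" (rotation vector, rad) and "tvec" (3), from world to camera coordinates, as OpenCV has them. Camera axes: x right, y down, z forward; pixel columns grow to the right and rows downward; lengths in mm; the calibration is good to about 2 mm. A picture is of the moment at which its call begins.
A pose or a line that the arm cannot do raises r.Unreachable and nothing moves.
- ticket.finish_job(): hands the job in; it is judged then, once.
Readings, each from a call of its own:
- readout.get_t(): time.
- readout.get_qpos(): joint angles.
- readout.get_qvel(): joint speeds.
- readout.get_effort(): joint torques, N m.
- readout.get_eef_pos(): TCP position.
- readout.get_tool_rot(): TCP orientation.
- readout.get_ft_force(): force on the tool from outside, world axes, zero at the start.
- readout.get_wrist_torque(): the same for the moment, N m.
- readout.get_grip_width(): finger opening in mm.
- readout.get_grasp_force(): force on a finger pad.
Only numpy, scipy, OpenCV 4.12 (cv2) and the standard library are available. Lean on these libraries where they do the work, as an engineer would, in place of code of your own. Each camera call takes 0.05 s, during which the arm holds its last target. There are 200 camera calls.

## Working session

There is one attempt and no reset: what is moved stays moved. The work goes in short steps, each a Python script; the robot and the scene stay as the last script left them, time stands still between calls to the robot, and variables do not carry over. Pictures are saved under pics/ and viewed, at most 10 in all, crops included, and the job is handed in when it is done.

```bash
ls; mkdir -p pics; cat > h.py <<'E'
import numpy as np, cv2
from rig import r, ik, viewer, ticket, readout
def cam(n):
    c=viewer.read_camera(n); c["R"]=cv2.Rodrigues(np.array(c["rvec"],float))[0]; c["t"]=np.array(c["tvec"],float).ravel(); return c
def cloud(c):
    z=c["range_z"].astype(float); K=c["K"]; v,u=np.mgrid[:z.shape[0],:z.shape[1]]
    P=np.stack([(u-K[0,2])/K[0,0]*z,(v-K[1,2])/K[1,1]*z,z],-1)
    W=(P-c["t"])@c["R"]; W[z<=0]=np.nan; return W
def ray(c,u,v,h):
    d=np.linalg.inv(c["K"])@[u,v,1]; d=c["R"].T@d; o=-c["R"].T@c["t"]; return o+d*(h-o[2])/d[2]
def proj(c,p):
    q=c["K"]@(c["R"]@np.array(p,float)+c["t"]); return q[:2]/q[2]
E
python3 - <<'E'
from h import *
for n in("scene","side","wrist"):
    c=cam(n); cv2.imwrite(f"pics/{n}0.png",c["img"]); np.savez(f"{n}0.npz",**{k:np.array(v) for k,v in c.items()}); print(n,-c["R"].T@c["t"],c["R"][2],c["K"][0,0])
print(readout.get_tool_rot(),readout.get_ft_force(),readout.get_t())
E
```

```text
pics
scene [-95.29492307 836.81011392 545.27350725] [ 0.64429594 -0.59671638 -0.47834328] 459.79219885457
side [ 294.03276308 -442.51915307  512.34627833] [ 0.28706583  0.81937168 -0.49620888] 465.4864339336953
wrist [ 234.66941305 -689.2873783   372.71008919] [-0.25540486 -0.05988348 -0.96497789] 318.00368915260884
[-6.24049896e-04  9.93054549e-01  1.17653121e-01 -1.30439655e-04] [ 0.33089335 -0.91163054 -0.12668115] 0.15
```

View pics/scene0.png

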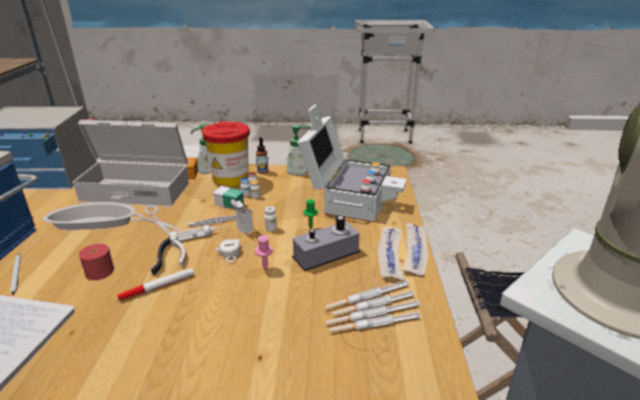

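View pics/side0.png

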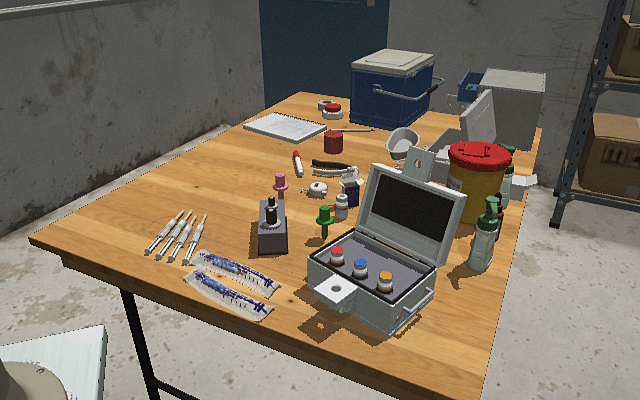

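The scene and side views show the open carrier, with its lug hole at side px (337,290) and the vials at (337,253), (360,268) and (386,281). The pin block has the larger knob at side px (271,217) and scene px (340,223). The green and pink pins are decoys. Next I'll measure these points.

```bash
python3 - <<'E'
from h import *
np.set_printoptions(precision=1,suppress=True)
L={n:dict(np.load(f"{n}0.npz")) for n in("scene","side")}
s=L["side"]; W=cloud(s); hsv=cv2.cvtColor(s["img"],cv2.COLOR_BGR2HSV)
for n,u,v in [("red",337,253),("blue",360,263),("or",386,276),("lug",345,283),("lughole",336,289),("big",271,210),("short",271,200),("lidlug",418,150),("block",283,222)]:
    print(n,W[v,u],ray(s,u,v,62)[:2])
# lug plane pts z~62
m=(abs(W[...,2]-62)<5)&(W[...,0]>300)&(W[...,0]<900)
v,u=np.nonzero(m); k=(u>300)&(u<440)&(v>220); 
# block top
P=W[195:255,255:292].reshape(-1,3); B=P[abs(P[:,2]-46)<3]; print("block",B.min(0),B.max(0),cv2.minAreaRect(B[:,:2].astype(np.float32)))
for n in L:
    c=L[n]; 
    x0,y0,x1,y1=(240,190,460,330) if n=="side" else (285,150,420,260)
    cv2.imwrite(f"pics/{n}c.png",cv2.resize(c["img"][y0:y1,x0:x1],None,fx=3.6,fy=3.6,interpolation=cv2.INTER_CUBIC))
E
cd pics; python3 -c "
import cv2,numpy as np
a=cv2.imread('sidec.png');b=cv2.imread('scenec.png');print(a.shape,b.shape)"
```

```text
red [507.7 115.5  77.8] [515.5 135.9]
blue [531.1  77.6  79.9] [540.9  99.1]
or [554.7  35.7  80.7] [566.   56.4]
lug [500.5  60.5  62.4] [500.7  61. ]
lughole [486.1  59.8  55.4] [483.3  52.5]
big [439.1 275.9  79.1] [444.8 304.3]
short [452.3 335.7  65.4] [453.5 341.7]
lidlug [655.3 152.6 218.6] [848.  469.8]
block [461.1 279.7  46.7] [455.6 255.9]
block [408.3 243.3  43. ] [483.9 376.3  49. ] ((446.3500671386719, 310.20306396484375), (129.00938415527344, 49.935916900634766), 76.57017517089844)
(504, 792, 3) (396, 486, 3)
```

View pics/sidec.png

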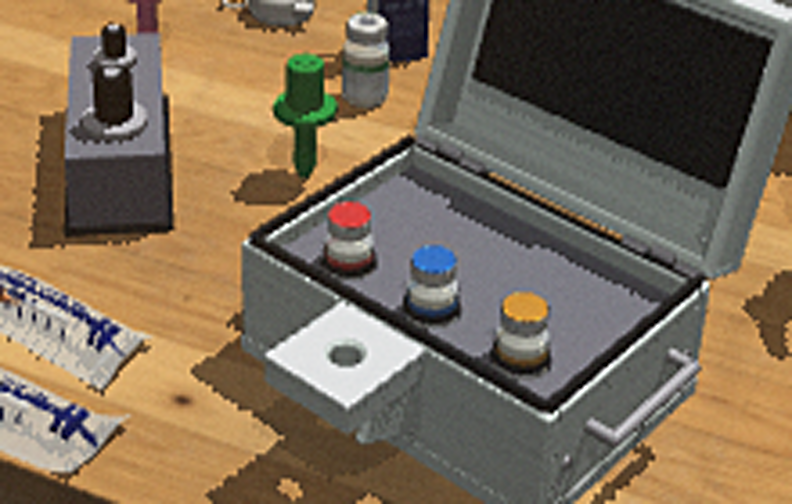

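View pics/scenec.png

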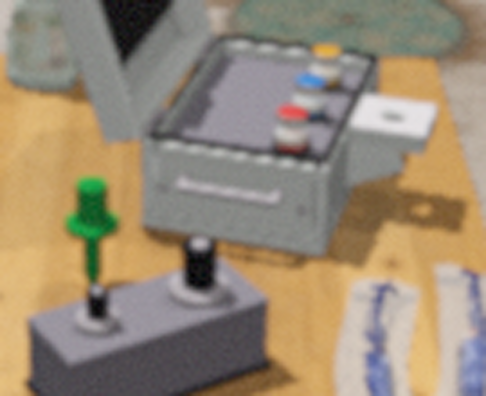

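The crops show the lug hole at side px (336.7,288), the three proud caps, and the big pin nearest the carrier. Next I'll measure from both views, then check reach and the clearance behind the lid.

```bash
python3 - <<'E'
from h import *
np.set_printoptions(precision=1,suppress=True)
L={n:dict(np.load(f"{n}0.npz")) for n in("scene","side")}
boxes={"side":(320,235,410,290),"scene":(350,155,390,200)}
T={}
for n,c in L.items():
    h=cv2.cvtColor(c["img"],cv2.COLOR_BGR2HSV); x0,y0,x1,y1=boxes[n]
    for k,(a,b) in dict(red=(172,186),blue=(95,125),orange=(12,24)).items():
        hh=h[...,0].astype(int); hh=np.where(hh<8,hh+180,hh) if k=="red" else hh
        m=((hh>=a)&(hh<=b)&(h[...,1]>130)&(h[...,2]>110)).astype(np.uint8); q=np.zeros_like(m); q[y0:y1,x0:x1]=m[y0:y1,x0:x1]
        _,_,st,ce=cv2.connectedComponentsWithStats(q); i=1+st[1:,4].argmax(); T[n,k]=ce[i]; print(n,k,ce[i],st[i,2:])
    # lug bright top with hole
    bx=(310,268,360,308) if n=="side" else (378,172,410,192)
    g=c["img"].min(2); q=np.zeros(g.shape,np.uint8); q[bx[1]:bx[3],bx[0]:bx[2]]=(g[bx[1]:bx[3],bx[0]:bx[2]]>(175 if n=="side" else 185))
    cs,hi=cv2.findContours(q,cv2.RETR_CCOMP,cv2.CHAIN_APPROX_NONE)
    for cc,hh in zip(cs,hi[0]):
        if cv2.contourArea(cc)>5:
            M=cv2.moments(cc); p=(M["m10"]/M["m00"],M["m01"]/M["m00"]); print(n,"hole" if hh[3]>=0 else "lug",cv2.contourArea(cc),p,ray(c,*p,62))
            if hh[3]<0: print(cv2.minAreaRect(np.array([ray(c,*e[0],62)[:2] for e in cc],np.float32)))
def tri(a,b):
    A=L["side"];B=L["scene"]
    P=[(c["K"]@np.c_[c["R"],c["t"]]) for c in(A,B)]
    X=cv2.triangulatePoints(P[0],P[1],np.array(a,float).reshape(2,1),np.array(b,float).reshape(2,1)).ravel(); return X[:3]/X[3]
for k in("red","blue","orange"): 
    print(k,tri(T["side",k],T["scene",k]),[ray(L[n],*T[n,k],82)[:2] for n in L])
# pin knobs: dark masks above block
for n,c,bx in(("side",L["side"],(262,192,284,232)),("scene",L["scene"],(304,214,350,244))):
    g=c["img"].max(2); q=np.zeros(g.shape,np.uint8); q[bx[1]:bx[3],bx[0]:bx[2]]=g[bx[1]:bx[3],bx[0]:bx[2]]<45
    _,_,st,ce=cv2.connectedComponentsWithStats(q)
    for s,e in zip(st[1:],ce[1:]):
        if s[4]>12: print(n,"knob",s,e,ray(c,*e,64)[:2]); T[n,"knob%d"%(s[4]>60)]=e
W=cloud(L["side"]);a=np.radians(30.5); o=np.array([531+.862*28,77.6+.506*28])
Q=W.reshape(-1,3);d=Q[:,:2]-o; X=d@[np.cos(a),np.sin(a)];Y=d@[-np.sin(a),np.cos(a)]
for x in range(60,300,20):
    m=(X>x)&(X<x+20)&(abs(Y)<60); print(x,m.sum(),Q[m,2].max() if m.any() else None, end=" | ")
m=(abs(Y)<20)&(Q[:,2]>150)&(X<140);print("lidlug X,z",np.c_[X,Q[:,2]][m][::40])
E
```

```text
scene red [366.2 180.7] [ 7  3 14]
scene blue [371.  171.9] [ 5  3 10]
scene orange [375.2 163.5] [ 7  2 13]
scene lug 163.5 (394.0632008154944, 181.7196738022426) [484.9  55.1  62. ]
((485.5122985839844, 54.61883544921875), (47.57086944580078, 47.96544647216797), 28.051212310791016)
scene hole 10.5 (393.7936507936508, 182.3015873015873) [483.5  57.9  62. ]
side red [336.7 249.2] [12  7 64]
side blue [360.1 261.6] [12  8 72]
side orange [329.6 238.9] [21 13 86]
side lug 628.5 (335.69345001325905, 287.848846459825) [483.8  55.1  62. ]
((484.0312805175781, 55.9580078125), (48.32133865356445, 46.01664352416992), 28.12248420715332)
side hole 67.0 (336.0, 288.2587064676617) [483.9  54.1  62. ]
red [510.6 124.3  78.8] [array([506.8, 129. ]), array([508.7, 119.9])]
blue [533.3  82.1  79.1] [array([529.8,  86.6]), array([531.5,  78.4])]
orange [496.  108.4 117. ] [array([554.1,  43.4]), array([507.6, 150.6])]
side knob [269 198   6   8  42] [271.5 201.7] [452.2 331.5]
side knob [266 209  11  16 138] [270.9 216.8] [438.4 277.1]
scene knob [337 220   7  10  64] [340.  224.5] [437.1 282.7]
scene knob [310 233   4   5  19] [311.6 234.9] [448.  348.4]
60 522 71.88546921702503 | 80 2449 176.1329297834272 | 100 2583 222.5218720963612 | 120 88 221.39075171548342 | 140 42 3.219624932797145 | 160 27 2.2572230800270066 | 180 50 2.6823887863327838 | 200 65 2.3932436023558314 | 220 83 3.091984795565879 | 240 98 2.42535007857926 | 260 105 2.671625636897078 | 280 856 145.76579013773204 | lidlug X,z [[121.9 220.7]
 [117.1 221.3]
 [117.3 220.4]
 [115.6 214.4]
 [111.6 209.4]
 [112.8 215.9]
 [112.3 208.7]
 [111.1 202.3]
 [113.6 198.2]
 [111.2 202. ]
 [106.9 188.1]
 [109.  196.4]
 [108.1 190.2]
 [102.4 185.9]
 [104.7 177.7]
 [104.5 186. ]
 [104.4 179.2]
 [102.5 174.4]
 [103.4 174. ]
 [101.4 172.9]
 [100.4 170.1]
 [119.4 157.5]
 [106.5 154.1]]
```

Measurements agree. Carrier yaw is 28.1° with the hole at (484,55), and the blue vial is 56 mm behind it as specified. Next step is pressing the vials.

```bash
cat >> h.py <<'E'
A=np.radians(28.1); ex=np.array([np.cos(A),np.sin(A),0]); ey=np.array([-np.sin(A),np.cos(A),0])
H=np.array([484,55,0.]); Q=[0,np.cos(A/2),np.sin(A/2),0]
def C(x,y,z): return (H+ex*(x+84)+ey*y+[0,0,z]).tolist()   # carrier -> world
E
python3 - <<'E'
from h import *
np.set_printoptions(precision=1,suppress=True)
L=dict(np.load("side0.npz")); P=cloud(L).reshape(-1,3); d=P-[*C(0,0,0)]; X=d@ex;Y=d@ey
m=(X>60)&(X<320)&(abs(Y)<200)&(P[:,2]>130); 
for y in range(-200,200,40):
    k=m&(Y>=y)&(Y<y+40); 
    if k.any(): print(y,X[k].min(),X[k].max(),P[k,2].max())
c=readout.get_eef_pos(); r.move_gripper(0,60)
r.reach(C(-28,-48,150),Q); print(readout.get_t(),readout.get_qpos())
for y in(-48,0,48):
    r.move_l(C(-28,y,112),v=120)
    hit=r.move_l(C(-28,y,83),v=30,threshold=25); print(y,hit,readout.get_eef_pos(),readout.get_ft_force())
    r.move_l(C(-28,y,112),v=120)
r.move_l(C(-60,30,190)); print(readout.get_t())
c=cam("side"); cv2.imwrite("pics/s1.png",cv2.resize(c["img"][140:330,230:480],None,fx=3,fy=3,interpolation=cv2.INTER_CUBIC))
for q in[(130,0,178),(130,0,300),(-50,0,178)]: print(ik(C(*q),Q) is not None)
E
```

```text
-120 81.4923952003236 209.36956218421628 174.879424799112
-80 82.65912318414462 319.7000314390191 176.78153540643092
-40 94.9371998751799 319.6951856956011 222.5218720963612
0 94.91555296488445 319.9723015619593 221.9373534376487
40 81.23863954296704 319.9753152988047 176.6166001738469
80 81.5442624213734 120.98571838556502 176.09652082298012
3.8833 [-0.1  0.5 -0.1  2.1  0.1  0.6 -1.4]
-48 True [556.1  39.1  86. ] [-1.7  0.1 11.1]
0 True [533.5  81.3  86. ] [-1.5 -0.  10.4]
48 True [510.9 123.6  86. ] [-2.6 -0.7 11.2]
9.775
True
True
True
```

View pics/s1.png

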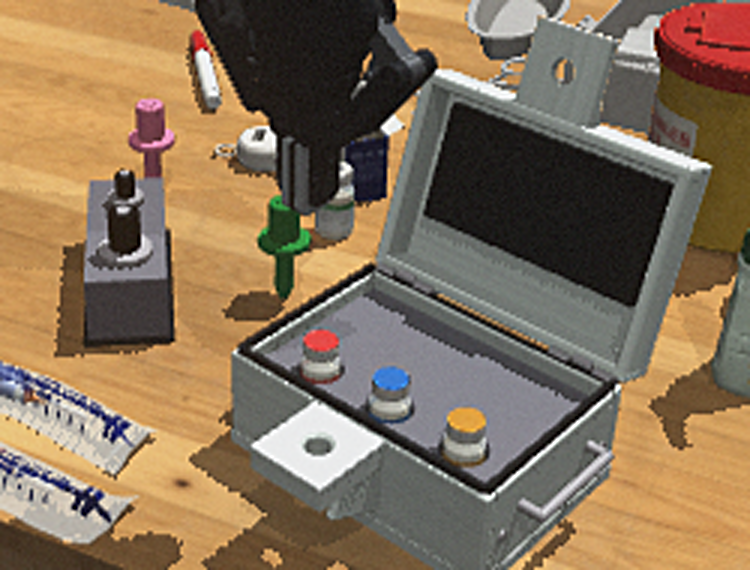

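All three vials look seated: each press stopped at TCP z = 86.0, which is a 72 mm cap height. Now I'll push the lid from behind its lug.

```bash
python3 - <<'E'
from h import *
np.set_printoptions(precision=1,suppress=True)
r.move_l(C(-60,0,290),v=200); r.move_l(C(165,0,290),v=200); r.move_l(C(165,0,196),v=150)
print(r.move_l(C(-25,0,196),v=110,threshold=30),readout.get_eef_pos(),readout.get_ft_force(),readout.get_t())
r.move_l(C(-25,0,260),v=150)
r.reach([440,279,170],Q)
print(readout.get_t())
c=cam("side"); cv2.imwrite("pics/s2.png",c["img"]); w=cam("wrist"); cv2.imwrite("pics/w2.png",w["img"]); np.savez("w2.npz",**{k:np.array(v) for k,v in w.items()})
s=np.hstack([cv2.resize(c["img"][120:340,230:480],(400,352)),cv2.resize(w["img"],(400,250))[:352] if 0 else cv2.copyMakeBorder(cv2.resize(w["img"],(400,250)),0,102,0,0,cv2.BORDER_CONSTANT)]); cv2.imwrite("pics/c2.png",s)
for p in[(438,279,77),(438,279,51)]: print(proj(w,p))
E
```

```text
True [657.4 147.  200.7] [ 1.  -0.7  3.6] 13.3167
15.4167
[311.5 211. ]
[311.9 201.4]
```

View pics/c2.png

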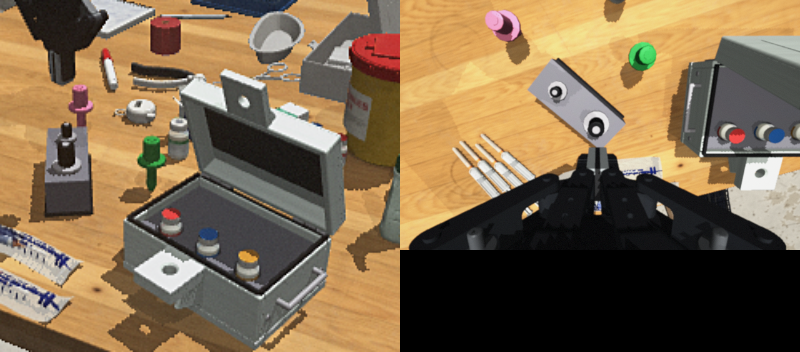

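The lid is now about upright: the push stopped at its force threshold after roughly 50 mm. I'll repeat it more slowly with a higher threshold. I'll also measure the pin from the wrist view, where the knob is near px (315,203).

```bash
python3 - <<'E'
from h import *
np.set_printoptions(precision=1,suppress=True)
w=dict(np.load("w2.npz")); W=cloud(w)
g=w["img"].max(2); x0,y0,x1,y1=285,175,345,232
print("depth z around knob", W[200:212:4,310:324:4].reshape(-1,3))
P=W[y0:y1,x0:x1].reshape(-1,3); k=P[(P[:,2]>70)&(P[:,2]<85)&(np.hypot(P[:,0]-438,P[:,1]-279)<25)]
print(len(k),cv2.minEnclosingCircle(k[:,:2].astype(np.float32)),np.median(k,0))
k=P[(P[:,2]>48)&(P[:,2]<55)&(np.hypot(P[:,0]-438,P[:,1]-279)<25)]; print("collar",len(k),cv2.minEnclosingCircle(k[:,:2].astype(np.float32)))
cv2.imwrite("pics/w2c.png",cv2.resize(w["img"][y0-25:y1,x0-30:x1],None,fx=6,fy=6,interpolation=cv2.INTER_CUBIC))
r.move_l([440,279,270],v=250); r.reach(C(165,0,280),Q); r.move_l(C(150,0,198),v=150)
print(r.move_l(C(-30,0,198),v=60,threshold=60),(np.array(readout.get_eef_pos())-C(0,0,0))@np.c_[ex,ey],readout.get_ft_force(),readout.get_t())
c=cam("side"); cv2.imwrite("pics/s3.png",np.hstack([cv2.resize(c["img"][100:340,230:480],(400,384)),cv2.resize(cv2.imread("pics/w2c.png"),(400,384))]))
E
```

```text
depth z around knob [[444.7 283.8  76.6]
 [446.1 281.2  76.4]
 [447.5 278.7  77. ]
 [448.9 276.2  76.8]
 [442.3 282.5  77.5]
 [443.5 279.9  76.7]
 [444.9 277.3  76.9]
 [446.1 274.7  76.5]
 [439.5 281.1  77.2]
 [441.  278.6  77.5]
 [442.3 276.   77.5]
 [443.5 273.3  76.6]]
570 ((441.29315185546875, 279.46038818359375), 9.860810279846191) [442.1 279.8  76.5]
collar 648 ((441.2715148925781, 279.4727783203125), 16.846189498901367)
False [-29.8   0. ] [-0.8 -0.1  1.2] 21.025
```

View pics/s3.png

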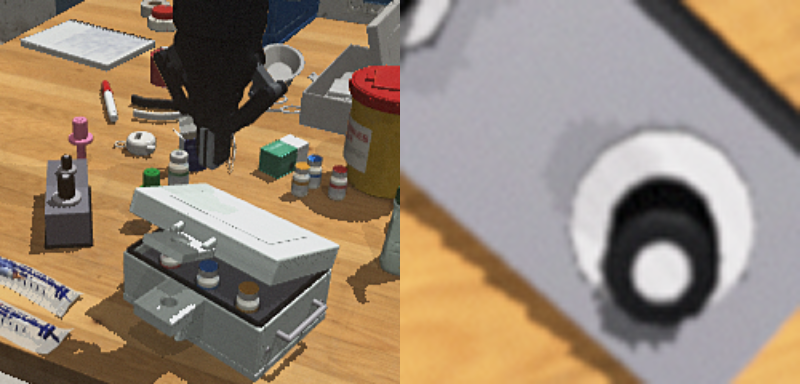

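The lid is sinking shut. The wrist view gives the knob at (441.3,279.5), and the fitted radii (9.9 and 16.8 mm) match the knob and collar. Now I'll grasp it.

```bash
python3 - <<'E'
from h import *
np.set_printoptions(precision=1,suppress=True)
r.move_l(C(-30,0,270),v=200); r.move_gripper(45,80)
r.reach([440.8,279.5,130],Q)
print(r.move_l([440.8,279.5,66.5],v=60,threshold=15),readout.get_eef_pos())
r.move_gripper(5,80); print("width",readout.get_grip_width(),readout.get_grasp_force(),readout.get_ft_force())
r.move_l([440.8,279.5,170],v=80); print("width",readout.get_grip_width(),readout.get_ft_force())
r.move_l(C(-84-30,0,180),v=180); print(readout.get_t())
s=cam("side");w=cam("wrist");sc=cam("scene")
for n,c in(("s",s),("w",w),("sc",sc)): np.savez(n+"4.npz",**{k:np.array(v) for k,v in c.items()})
cv2.imwrite("pics/c4.png",np.hstack([cv2.resize(s["img"][180:340,240:440],(400,320)),cv2.resize(w["img"],(400,250))[:].copy() if 0 else cv2.copyMakeBorder(cv2.resize(w["img"],(400,250)),0,70,0,0,cv2.BORDER_CONSTANT)]))
print("lid lug z(side) pts:",[ (cloud(s)[int(v),int(u)]) for u,v in [proj(s,C(-84+13,12,75)),proj(s,C(-84+13,-12,75))]])
print("hole px side",proj(s,C(-84,0,75)),"wrist",proj(w,C(-84,0,75)))
E
```

```text
False [441.  279.6  66.8]
width 17.39273504339444 77.96104527893476 [-0.5 -0.3  6.1]
width 17.219979431129705 [-0.3 -0.8 -0.8]
27.5917
lid lug z(side) pts: [array([488.7,  72.2,  75.5]), array([501.2,  51. ,  75.3])]
hole px side [336.  280.9] wrist [316.3 164.9]
```

View pics/c4.png

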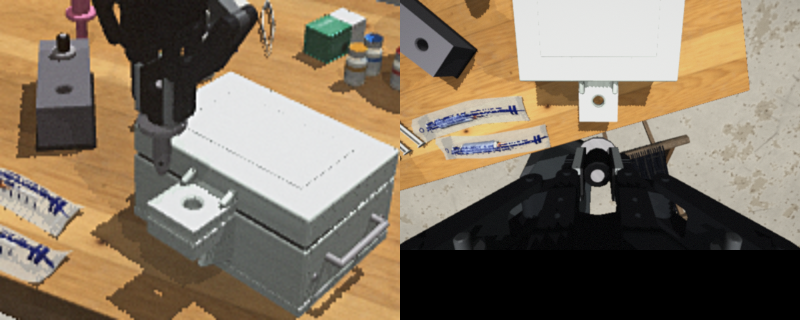

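The pin is held, the lid lies on its seal (lug top z≈75.4), and the lid hole is at wrist px ≈ (317,160). I'll measure the hole and held collar in the same view before inserting.

```bash
python3 - <<'E'
from h import *
np.set_printoptions(precision=1,suppress=True)
tcp=np.array(C(-114,0,180)); print(readout.get_eef_pos(),tcp)
def loc(p): d=np.array(p)-C(-84,0,0); return d@ex,d@ey,p[2]
for n,bx in(("w4",(285,138,350,196)),("s4",(305,262,368,300))):
    c=dict(np.load(n+".npz")); g=c["img"].min(2); q=np.zeros(g.shape,np.uint8); x0,y0,x1,y1=bx
    q[y0:y1,x0:x1]=g[y0:y1,x0:x1]>170
    cs,hi=cv2.findContours(q,cv2.RETR_CCOMP,cv2.CHAIN_APPROX_NONE)
    for cc,hh in zip(cs,hi[0]):
        if hh[3]>=0 and cv2.contourArea(cc)>15:
            P=np.array([ray(c,*e[0],75.2)[:2] for e in cc],np.float32); (cx,cy),ax,_=cv2.fitEllipse(P); print(n,"hole",loc((cx,cy,75.2)),ax)
w=dict(np.load("w4.npz")); W=cloud(w); P=W.reshape(-1,3); d=P-tcp
m=(np.hypot(d[:,0],d[:,1])<25)
for lo,hi in((5,16),(-20,-10)):
    k=P[m&(d[:,2]>lo)&(d[:,2]<hi)]; 
    if len(k): (cx,cy),rad=cv2.minEnclosingCircle(k[:,:2].astype(np.float32)); print("pin",len(k),loc((cx,cy,np.median(k[:,2]))),rad)
u=proj(w,tcp+[0,0,10]); print("expected knob top px",u)
# white disc / knob in side view: shank lowest
s=dict(np.load("s4.npz")); P=cloud(s).reshape(-1,3); d=P-tcp; k=P[(np.hypot(d[:,0],d[:,1])<14)&(d[:,2]<-21)&(d[:,2]>-70)]
D=k-tcp; 
for z in range(-64,-18,6):
    q=D[(D[:,2]>=z)&(D[:,2]<z+6)]; print(z,len(q),(q.mean(0)@ex,q.mean(0)@ey) if len(q) else "")
cv2.imwrite("pics/w4c.png",cv2.resize(w["img"][130:320,240:400],None,fx=3.5,fy=3))
E
```

```text
[457.5  41.6 180. ] [457.5  40.9 180. ]
w4 hole (np.float64(3.342090120123285), np.float64(-0.7920182930138949), 75.2) (13.236822128295898, 15.173251152038574)
s4 hole (np.float64(-1.1443596566289), np.float64(-0.7863310697099533), 75.2) (15.687603950500488, 17.13334846496582)
pin 2453 (np.float64(-22.18364944231657), np.float64(0.4650596858036824), np.float64(189.5222269729542)) 22.447813034057617
pin 994 (np.float64(-17.878181621048352), np.float64(0.43667081357102866), np.float64(163.47154159760004)) 15.19190788269043
expected knob top px [316.6 281. ]
-64 4 (np.float64(-3.3722127446388317), np.float64(-0.3978228065828242))
-58 18 (np.float64(-3.8839816474485893), np.float64(-1.4024306103997948))
-52 26 (np.float64(-5.255183601939418), np.float64(-1.8927230861920232))
-46 29 (np.float64(-5.26886079479112), np.float64(-2.153823206849643))
-40 29 (np.float64(-5.44546729568771), np.float64(-1.620634361133445))
-34 28 (np.float64(-4.753622743186493), np.float64(-2.544848362296778))
-28 1 (np.float64(-6.895859403506105), np.float64(-2.8113573245155785))
-22 0
```

View pics/w4c.png

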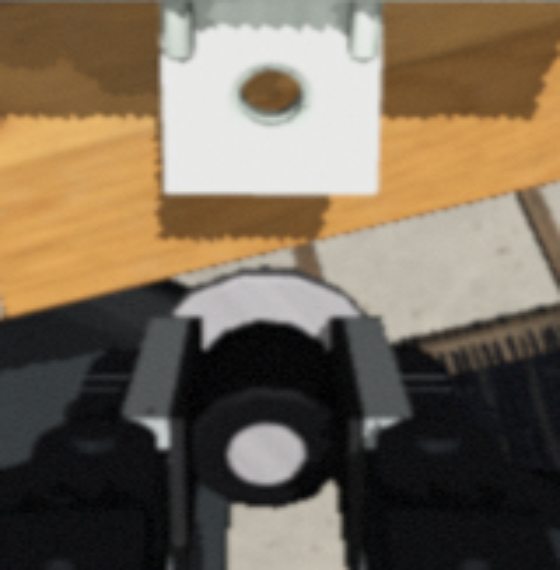

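The hole is within about 1–3 mm of plan in both views, and the pin is upright on the TCP. That is within the taper and chamfer capture range, so I'll insert guarded.

```bash
python3 - <<'E'
from h import *
np.set_printoptions(precision=1,suppress=True)
def st(m): p=np.array(readout.get_eef_pos())-C(-84,0,0); print(m,p@ex,p@ey,p[2],readout.get_ft_force(),readout.get_grip_width(),readout.get_t())
x,y=1.2,-1.0
r.move_l(C(-84+x,y,150),v=100); st("hover")
h=r.move_l(C(-84+x,y,124),v=30,threshold=10); st(h)
if not h:
    h=r.move_l(C(-84+x,y,108),v=30,threshold=15); st(h)
    if not h: h=r.move_l(C(-84+x,y,98),v=30,threshold=15); st(h)
c=cam("side"); cv2.imwrite("pics/s5.png",cv2.resize(c["img"][180:340,240:440],(800,600)))
E
```

```text
hover 0.8292036953763418 -0.7824431151916429 149.663372754785 [-0.6  0.2 -1.9] 17.216446321213365 28.325
False 1.2349895561862274 -0.9673706461906177 124.05268261989875 [ 0.3  1.1 -1.5] 17.623299753846183 29.3417
False 1.1270785480848935 -0.915713193941019 107.86215520881255 [ 0.6  0.1 -0.9] 17.290663103507395 30.025
False 1.1035695067080529 -0.940863455376003 97.77611129454252 [-0.3  0.6 -1.9] 17.28043300581093 30.5083
```

It went in with no resistance, and the tip is about 25 mm below the lug top. Now I'll press the lid shut.

```bash
python3 - <<'E'
from h import *
def st(m): p=np.array(readout.get_eef_pos())-C(-84,0,0); print(m,p@ex,p@ey,p[2],readout.get_ft_force(),readout.get_grip_width(),readout.get_grasp_force(),readout.get_t(),flush=True)
h=r.move_l(C(-82.8,-1,86),v=15,threshold=32); st(h)
r.dwell(0.5); st("held")
c=cam("side"); cv2.imwrite("pics/s5.png",cv2.resize(c["img"][200:320,260:420],(800,600),interpolation=cv2.INTER_CUBIC))
W=cloud(c); P=W.reshape(-1,3); d=P-C(-84,0,0); m=(abs(d@ex)<18)&(d@ex<18)&(abs(d@ey)<22)&(abs(d@ey)>18)&(P[:,2]>64)&(P[:,2]<80); print(m.sum(),np.median(P[m,2]))
E
```

```text
True 1.0529191895508374 -1.030532800918224 90.97058005845675 [-2.1729089  -1.09954382 14.0120727 ] 17.468293628342913 80.03673547762446 31.1333
held 1.0210330340548093 -1.0222252940388379 90.95621704814477 [-2.08627717 -0.45024175 14.36856546] 17.551129179096353 80.04341966821812 31.6333
94 71.15697459437341
```

View pics/s5.png

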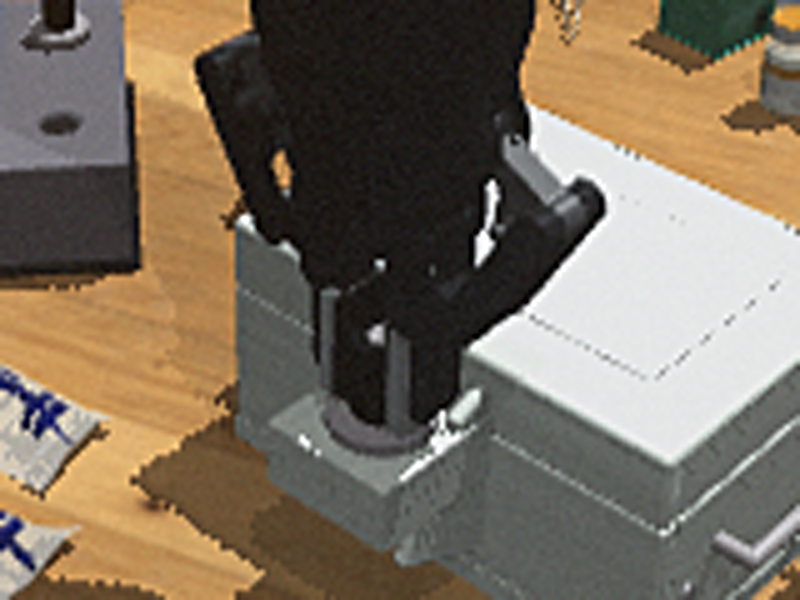

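The lid looks shut: collar flat on the lug, motion stopped at z≈91.0 (expected 90.8), and a steady 14 N. I'll add a little push for margin and hand in.

```bash
python3 - <<'E'
from h import *
h=r.move_l(C(-82.9,-1,88),v=10,threshold=14); r.dwell(0.4)
print(h,readout.get_eef_pos(),readout.get_ft_force(),readout.get_grip_width(),readout.get_t(),flush=True)
f=readout.get_ft_force()[2]
if 8<f<60: print(ticket.finish_job())
E
```

```text
True [485.46100851  54.5708687   91.00022363] [-2.37011145 -0.29998564 14.32276196] 17.37653563541788 32.2917
the job is handed in; nothing more can be done
None
```

The job is handed in at about 32 s, though I got no verdict back: the three vials are seated, the lid is pressed shut, and the gripper is still holding the lock pin through both holes and pressing down with about 14 N.

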